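# Load a lacquer sample into the gloss tester

## Robot

A 6-joint arm with a two-finger parallel gripper is mounted at the origin on the work surface. World frame = base frame: x ahead of the robot, y to its left, z up, the work surface at z = 0. Lengths are in m, angles in rad, forces in N, time in s.
With the tool pointing down it reaches from about 0.3 to 0.775 m from the base axis. Payload 14.6 kg.
Tool frame: the origin (TCP) lies on the centre line of the jaws, within the pads' length; the fingertips stand 19 mm ahead of it and the grasp point (between the pads) is the TCP; y points along the fingers, x is the direction in which the jaws open and shut, and the axes are right-handed (so a half turn about y gives the same grasp; the last joint's range is limited). The gripper opens to 94 mm and grips with 3 to 60 N. Pads are 16 mm wide; open, the fingers measure 119 mm over their backs; the gripper's body (75 mm by 177 mm) begins 78 mm behind the grasp point.
Start: joints at [1.162, 0.3, 1.521, -0, 1.321, -0.067], TCP at [0.184, 0.518, 0.224] pointing down, gripper open.
Joint ranges: [-3.03, 3.03], [-0.79, 2.21], [0.23, 2.52], [-1.04, 4.18], [0, 3.07], [-2.55, 2.55]. Speed limits (rad/s): [2.22, 2.22, 2.57, 3.14, 3.14, 3.14].

## Interface

Orientations are given as [roll, pitch, yaw] about the fixed x, y, z axes, in that order (R = Rz(yaw) Ry(pitch) Rx(roll)).
In Python, from station import get_obs, cams, workorder gives the robot as it stands.
- The arm moves only by the shell command python3 -m handwheel 'ROWS' [FORCE]. ROWS is JSON, a list of rows, each an object of numbers: "fingers": the opening, from -1 (shut) to 1 (fully open); "x", "y", "z": the shift along the tool's x, y, z in m; "spin": the turn about the tool's y in degrees. In form: [{"fingers": .., "x": .., "y": .., "z": .., "spin": ..}, ...]. A call has exactly 10 rows; each row is the pose to reach, as a shift and turn from the pose commanded when the call began, along the tool's axes at that moment; what a row does not reach only later rows make up. A row lasts 1/10 s, in which the tool goes at most 50 mm and 8.59 degrees, less where a joint would pass 70% of its speed; a pose out of reach is approached as far as the arm can. A call with a gripper value outside its range is refused whole. The fingers move at their own pace and stop on an object; FORCE is the grip in N (left out, the last holds). Time passes only in rows, so rows that repeat a pose let the fingers close, or fill a call up. It gives the time, the measured TCP pose, the force and the opening at its end, in the units of the state.
- get_obs(): the state, without advancing time (a new reading comes with each control period).
- cams.camera(name): name is "scene" or "top" or "wrist"; returns (picture, depth): 384x512x3 uint8, red, green, blue; 384x512 float32, m along the optical axis (not along the pixel's ray), 0 where there is no reading.
- cams.get_calibration(name): a dict with "fx", "fy", "cx", "cy" (pixels), "dist" ([k1, k2, p1, p2, k3] as OpenCV has them; the pictures are not rectified), "view" (4x4, takes a point from world to camera coordinates). Camera axes: x right, y down, z forward; pixel columns grow to the right and rows downward; lengths in m; the calibration is good to about 2 mm. A picture is of the moment at which its call begins: read the wrist's pose just before it. get_calibration takes no time and is no camera call; for the wrist camera it gives the pose at the moment of the call.
- workorder.hand_in(): hands the job in, once; it reports no verdict.
The state is a dict: "time_s": time; "qpos": joint angles; "joint_vel": joint speeds; "tau": joint torques, N m; "ee_pos": TCP position; "eef_rot": TCP orientation; "force": force on the tool from outside, world axes, zero at the start; "moment": the same for the moment, N m; "grip_width": finger opening in m.
Only numpy, scipy, OpenCV 4.12 (cv2) and the standard library are available. Lean on these libraries where they do the work, as an engineer would, in place of code of your own. Each camera call takes 0.05 s, during which the arm holds its last target. There are 200 camera calls.

## Task

Load the sample carrier into the gloss tester: slide it, white sample first, under the two guides only until it meets the stiff brass clip, then swing both blue levers fully shut behind it so that they push it home. Then lower the measuring head by pushing its red-knobbed lever all the way over, away from the carrier's entry side, and let go. Leave the dial gauge, tape measure and angle block where they are.

Things in the scene. Friction and masses are not known exactly. Their poses are not given: they have to be found in the camera images.
- carrier: loose sample carrier, 0.25 kg: grey board 140 (x) x 100 (y) x 8 (z) mm; origin at the centre of its underside, z up. A white sample plate, 4 mm thick, lies on top of its +x half. A black upright grip fin, 50 (x) x 14 (y) mm, centred at x = -35, y = 0, stands from z = 8 to 58 mm: grasp it from above across y. Starts flat on the table, left or right of the tester.
- tester: fixed gloss tester, grey base 310 x 200 mm (x = -145 to 165 mm), origin at its middle at table height (mm, own axes, below too); +x is the way the carrier is slid in. Flat aluminium bed 30 above the table, 112 wide, x = -130 to 95, open above up to x = 10. Nothing but the levers' pegs, the head and its column and lever rises more than 50 above the table
- entry (a point): where the carrier's origin may be set down on the bed before sliding: tester x = -65, y = 0, 30 mm above the table; axes as the tester's. The carrier is then clear of the guides' lips and of the open levers
- guide_mouth (a point): middle of the guides' mouth on the bed: tester x = 20, y = 0, z = 30. From here to x = 95 two dark guides hold the board's edges: side walls at y = +-51.5, lips reaching in to y = +-45.5 with their underside 10.8 mm above the bed. Orange flared cheeks (x = -10 to 22) widen the mouth to about +-64 mm and the lips' front ends (x = 11 to 25) are turned up
- clip_stop (a point): where the carrier's origin lies when its front edge meets the brass clip bar: tester x = 12, y = 0, z = 30. From here the clip yields 8 mm under about 8 N (friction, no spring back) to home
- home (a point): where the carrier's origin lies when fully home: on the bed, tester x = 20, y = 0, z = 30 mm; axes as the tester's; the carrier's x axis must point along this x axis
- lever_left (a joint): blue seating lever at the tester's +y side, rad, about a vertical pivot: 0 = arm points straight back (tester -x), positive = swings inwards over the bed, 1.571 = shut against its stop, arm lying across behind the carrier; starts at -0.3 to 0.15. Stays where it is left; 3 N or less at the peg moves it, about 8 N over the last 0.4 rad, where it pushes the carrier home.
- lever_left_pivot (a point): on the pivot axis of lever_left, 30 mm above the table (tester x = -60, y = 75); axes as the tester's. The arm is 20 mm wide, reaches 50 mm from here, 32 to 44 mm above the table
- lever_left_peg (a point): on the axis of the upright round peg on lever_left (16 mm diameter, top 77 mm above the table), 42 mm from the pivot; this point is 60 mm above the table. Push it sideways
- lever_right (a joint): blue seating lever at the tester's -y side, mirror image of lever_left: 0 = arm points straight back, positive = swings inwards, 1.571 = shut; same sizes and start range
- lever_right_pivot (a point): on the pivot axis of lever_right, 30 mm above the table (tester x = -60, y = -75); axes as the tester's
- lever_right_peg (a point): on the axis of the peg of lever_right, 42 mm from the pivot, 60 mm above the table
- head_top (a point): centre of the top of the white head (45 x 70 mm, tester x = 56 to 101), 121 mm above the table when raised; its underside is 61 mm above the table raised, 46 lowered. Behind it stands a white column (x = 125 to 160, y = +-45, 120 high)
- head_lever (a joint): lift lever of the head, rad, pivot along the tester's y axis at x = 95, y = 52, 100 mm above the table: steel rod of 10 mm diameter with red ball knob. 0 = leans 0.5 rad towards -x (head raised), 1.0 = at its stop, leaning 0.5 rad towards +x (head lowered 15 mm); starts at 0 to 0.2. Stays where it is left; about 2 N at the knob moves it.
- head_lever_knob (a point): centre of the red ball knob (20 mm diameter), 75 mm from the lever's pivot; about 166 mm above the table at either end of the swing, 175 mm in the middle
- dial_gauge: bystander: dial gauge on a steel stand, foot 70 x 60 mm, 128 mm high; origin under its foot; left or right of the tester, opposite the carrier
- tape_measure: bystander: black and yellow tape measure, 72 x 37 x 66 mm; origin under its centre
- angle_block: bystander: steel angle block, 80 x 70 x 90 mm; origin under its centre
There are look-alikes about, which are no part of the job. Leave any purple look-alike of the carrier alone.

How it is judged:
On the way, in this order (a step that is already met when the one before it is completed fails the run):
1. the carrier lies in the guides, sample first, near or against the clip (origin 4 to 16.5 mm along the tester's x), not yet pushed home, with both levers still open (under 1 rad) (x of carrier in the frame of home between -0.016 and -0.0035 m and y of carrier in the frame of home between -0.004 and 0.004 m and z of carrier in the frame of home between -0.003 and 0.004 m and angle between the x axis of carrier and the x axis of home, either way round below 0.06 rad and value of joint each of lever_left, lever_right below 1 rad), for 0.2 s.
2. both blue levers are shut and the carrier is home (value of joint each of lever_left, lever_right above 1.47 rad and distance between carrier and home below 0.0045 m), for 0.1 s.
At the end, for the whole second after the job is handed in: the carrier is at rest, flat and fully home (origin within 4.5 mm of site home, aligned within 0.05 rad), both blue levers are shut (above 1.47 rad) and the head lever is over (above 0.9 rad) (all of step 2 and angle between the x axis of carrier and the x axis of home, either way round below 0.05 rad and angle between carrier's own z axis and vertical below 0.05 rad and value of joint head_lever above 0.9 rad and linear speed of carrier below 0.02 m/s); the robot touches nothing.
It fails at once if a bystander is moved by more than 30 mm (distance of any of dial_gauge, tape_measure, angle_block from where it was at the start of the episode above 0.03 m).
It fails at once if the head is lowered before both blue levers are shut (value of joint head_lever above 0.6 rad and value of joint any of lever_left, lever_right below 1.3 rad).
It also fails if it takes over 72 s, if anything falls off the work surface, if the arm or the gripper's body presses on something with over 40 N, if the wrist force passes 120 N, or if a joint passes its speed limit or range.

## Working session

There is one attempt and no reset: what is moved stays moved. The work goes in short steps, Python scripts to look and compute and a shell command to move; the robot and the scene stay as the last step left them, time stands still between calls to the robot, and variables do not carry over. Pictures are saved under pics/ and viewed, about 8 in all and at most 12, crops included, and the job is handed in when it is done.

```bash
mkdir -p pics; ls; python3 - <<'E'
from station import get_obs, cams, workorder
import cv2, numpy as np
o=get_obs(); print({k:np.round(v,4) for k,v in o.items()})
ims=[]
for n in ["scene","top"]:
    im,d=cams.camera(n); ims.append(im); cv2.imwrite(f"pics/{n}0.png",im[:,:,::-1]); np.save(f"pics/{n}0_d.npy",d); np.save(f"pics/{n}0.npy",im)
    c=cams.get_calibration(n); print(n,{k:np.round(v,4).tolist() for k,v in c.items()})
E
```

```text
pics
{'time_s': np.float64(0.0), 'qpos': array([ 1.1624,  0.3005,  1.5216,  0.    ,  1.3207, -0.0666]), 'joint_vel': array([-0.0012,  0.0001,  0.    , -0.0022, -0.0009,  0.0005]), 'tau': array([ 1.30000e-03, -5.31828e+01, -3.52728e+01,  7.09000e-02,
        2.45000e-02, -2.00000e-04]), 'ee_pos': array([0.1842, 0.518 , 0.2239]), 'eef_rot': array([-1.5707e+00,  1.2000e-03,  1.2290e+00]), 'force': array([0.0385, 0.1629, 0.3412]), 'moment': array([0.0087, 0.0221, 0.0115]), 'grip_width': np.float64(0.094)}
scene {'fx': 441.6081, 'fy': 441.6081, 'cx': 253.0493, 'cy': 191.3674, 'dist': [-0.0491, 0.0, 0.0, 0.0, 0.0], 'view': [[0.4555, 0.8902, 0.0086, -0.1992], [0.7191, -0.3622, -0.593, -0.2254], [-0.5248, 0.2763, -0.8051, 1.5344], [0.0, 0.0, 0.0, 1.0]]}
top {'fx': 443.4301, 'fy': 443.4301, 'cx': 253.9746, 'cy': 196.0472, 'dist': [0.0316, 0.0, 0.0, 0.0, 0.0], 'view': [[0.0137, -0.9999, -0.0032, 0.0111], [-0.9925, -0.0132, -0.1219, 0.4428], [0.1218, 0.0049, -0.9925, 1.2496], [0.0, 0.0, 0.0, 1.0]]}
```

View pics/top0.png

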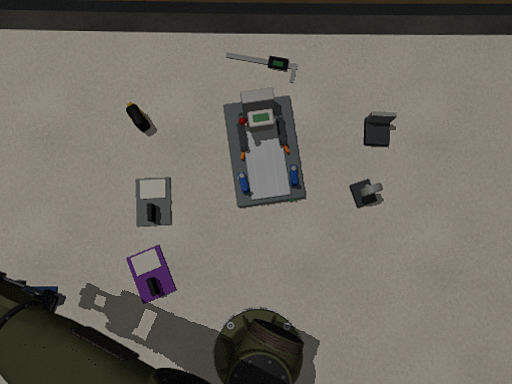

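View pics/scene0.png

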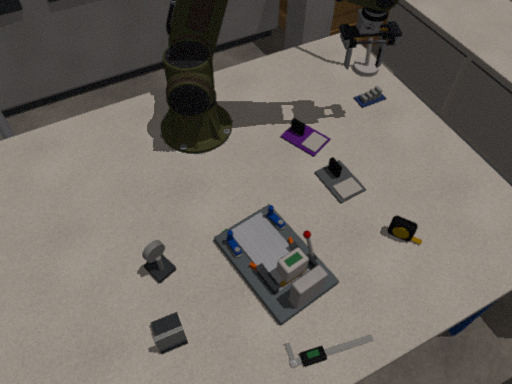

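The top view shows the tester at about (263,150), its entry facing the robot. The carrier is at (153,202) with its sample pointing away from the robot. The purple look-alike is at (152,273), and the bystanders are the tape (138,117), angle block (380,130) and gauge (366,193). The scene view agrees: carrier (340,180), red knob (307,235), blue pegs (230,237) and (269,212).

```bash
cat > h.py <<'E'
import numpy as np, cv2
from station import get_obs, cams, workorder
def ray(c,p):
    K=np.array([[c["fx"],0,c["cx"]],[0,c["fy"],c["cy"]],[0,0,1.]]); V=np.array(c["view"])
    u=cv2.undistortPoints(np.array([[p]],float),K,np.array(c["dist"],float))[0,0]
    R=V[:3,:3]; return -R.T@V[:3,3], R.T@np.array([u[0],u[1],1.])
def plane(c,p,z):
    o,d=ray(c,p); return o+d*(z-o[2])/d[2]
def tri(l):
    A=np.zeros((3,3));b=np.zeros(3)
    for c,p in l:
        o,d=ray(c,p); d=d/np.linalg.norm(d); M=np.eye(3)-np.outer(d,d); A+=M; b+=M@o
    x=np.linalg.solve(A,b)
    res=[np.linalg.norm(np.cross(x-ray(c,p)[0],ray(c,p)[1]/np.linalg.norm(ray(c,p)[1]))) for c,p in l]
    return x,max(res)
def proj(c,X):
    K=np.array([[c["fx"],0,c["cx"]],[0,c["fy"],c["cy"]],[0,0,1.]]);V=np.array(c["view"])
    return cv2.projectPoints(np.array(X,float).reshape(-1,3),cv2.Rodrigues(V[:3,:3])[0],V[:3,3],K,np.array(c["dist"],float))[0][:,0]
def blobs(im,lo,hi,amin=8,roi=None):
    h=cv2.cvtColor(im,cv2.COLOR_RGB2HSV); m=cv2.inRange(h,np.array(lo),np.array(hi))
    if roi: k=np.zeros_like(m);k[roi[1]:roi[3],roi[0]:roi[2]]=1;m*=k
    cs,_=cv2.findContours(m,cv2.RETR_EXTERNAL,cv2.CHAIN_APPROX_NONE)
    n,l,s,ce=cv2.connectedComponentsWithStats(m)
    return sorted([(int(s[i,4]),ce[i].round(1).tolist(),s[i,:4].tolist()) for i in range(1,n) if s[i,4]>=amin],reverse=True),m
E
python3 - <<'E'
from h import *
for n in ["top","scene"]:
    im=np.load(f"pics/{n}0.npy"); c=cams.get_calibration(n)
    for nm,lo,hi in [("blue",(105,120,60),(122,255,255)),("red",(0,150,90),(5,255,255)),("orange",(6,150,90),(18,255,255))]:
        print(n,nm,blobs(im,lo,hi,4)[0])
c=cams.get_calibration("top")
for p in [(153,202),(153,213),(137,178),(165,178),(170,226),(137,226)]: print(p,plane(c,p,0.01).round(3))
for p in [(223,104),(289,97),(305,197),(239,207)]: print(p,plane(c,p,0.02).round(3))
im=np.load("pics/top0.npy")
cv2.imwrite("pics/topcrop.png",cv2.resize(im[80:240,120:320],None,fx=4,fy=4,interpolation=cv2.INTER_CUBIC)[:,:,::-1])
E
```

```text
top blue [(108, [292.9, 176.3], [290, 165, 8, 21]), (98, [243.3, 183.8], [239, 176, 9, 18]), (33, [48.5, 288.3], [39, 287, 17, 4]), (4, [243.5, 173.0], [243, 172, 2, 3]), (4, [238.2, 173.8], [238, 173, 2, 3])]
top red [(18, [241.4, 120.0], [239, 118, 5, 5])]
top orange [(21, [285.9, 148.5], [284, 146, 5, 6]), (21, [242.3, 154.8], [241, 152, 4, 7])]
scene blue [(94, [233.8, 245.2], [228, 236, 14, 19]), (93, [368.7, 100.7], [355, 95, 30, 12]), (84, [275.8, 219.1], [268, 213, 17, 14]), (20, [229.2, 232.2], [227, 230, 5, 5]), (16, [270.4, 207.4], [268, 206, 5, 4])]
scene red [(26, [307.2, 233.3], [305, 231, 6, 6])]
scene orange [(20, [252.6, 264.2], [250, 262, 7, 5]), (19, [290.3, 239.7], [289, 237, 4, 6])]
(153, 202) [0.423 0.311 0.01 ]
(153, 213) [0.391 0.309 0.01 ]
(137, 178) [0.493 0.36  0.01 ]
(165, 178) [0.495 0.279 0.01 ]
(170, 226) [0.354 0.259 0.01 ]
(137, 226) [0.353 0.354 0.01 ]
(223, 104) [0.717 0.113 0.02 ]
(289, 97) [ 0.741 -0.083  0.02 ]
(305, 197) [ 0.443 -0.131  0.02 ]
(239, 207) [0.411 0.06  0.02 ]
```

View pics/topcrop.png

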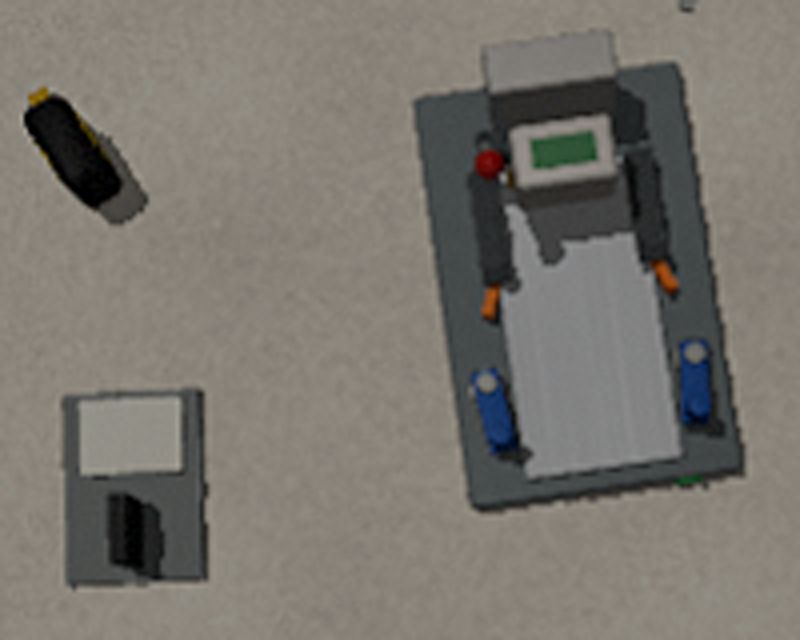

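The crop shows the carrier with its fin at about (130,533) in crop pixels, sample forward, and yaw near 0. Tester yaw is about 9.5°. The grey-capped lever ends are at (486,382) and (695,350), with the arms pointing back, and the knob is at (488,163). Next I go above the carrier for a close look.

```bash
python3 -m handwheel '[{"fingers":1,"x":-0.01,"y":0,"z":-0.02,"spin":-2},{"fingers":1,"x":-0.03,"y":0,"z":-0.06,"spin":-6},{"fingers":1,"x":-0.05,"y":0,"z":-0.1,"spin":-10},{"fingers":1,"x":-0.07,"y":0,"z":-0.14,"spin":-14},{"fingers":1,"x":-0.09,"y":0,"z":-0.18,"spin":-18},{"fingers":1,"x":-0.11,"y":0,"z":-0.22,"spin":-20},{"fingers":1,"x":-0.122,"y":0,"z":-0.25,"spin":-20},{"fingers":1,"x":-0.128,"y":0,"z":-0.262,"spin":-20},{"fingers":1,"x":-0.128,"y":0,"z":-0.262,"spin":-20},{"fingers":1,"x":-0.128,"y":0,"z":-0.262,"spin":-20}]'
python3 - <<'E'
from h import *
import pickle
c=cams.get_calibration("wrist"); im,d=cams.camera("wrist"); pickle.dump((c,im,d),open("pics/w1.pkl","wb"))
print(np.round(c["view"],3).tolist(),c["fx"],c["cx"],c["cy"],c["dist"],get_obs()["ee_pos"],get_obs()["eef_rot"])
cv2.imwrite("pics/w1.png",im[:,:,::-1])
E
```

```text
time_s: 1.1
ee_pos: [0.3876, 0.3104, 0.2243]
eef_rot: [-1.57, 0.0, 1.578]
force: [-0.1, 0.2, 0.5]
grip_width: 0.094
[[-0.007, 1.0, 0.0, -0.309], [0.965, 0.006, 0.263, -0.403], [0.263, 0.002, -0.965, 0.289], [0.0, 0.0, 0.0, 1.0]] 341.9562254347101 261.29741375397913 194.36039350879034 [-0.02835075  0.          0.          0.          0.        ] [0.3874487  0.31060855 0.22432831] [-1.57038972e+00 -3.79555744e-05  1.57893851e+00]
```

View pics/w1.png

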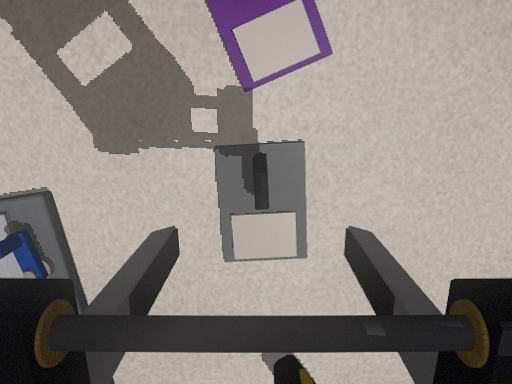

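The wrist view (image down = world +x) shows the carrier's board corners near (216,147), (304,141), (307,257) and (224,261). The fin is at (261,181) and the sample at (264,236); the purple one is above.

```bash
python3 - <<'E'
from h import *
import pickle
c,im,d=pickle.load(open("pics/w1.pkl","rb")); ct=cams.get_calibration("top"); ti=np.load("pics/top0.npy")
print([ (p,im[p[1],p[0]].tolist()) for p in [(264,240),(262,190),(262,160),(250,170),(225,200),(290,180),(350,150),(223,160)]])
def fit(cc,img,roi,z,lo,hi):
    b,m=blobs(img,lo,hi,30,roi); 
    cs,_=cv2.findContours(m,cv2.RETR_EXTERNAL,cv2.CHAIN_APPROX_NONE); k=max(cs,key=cv2.contourArea)[:,0]
    P=np.array([plane(cc,q,z)[:2] for q in k]); r=cv2.minAreaRect((P*1000).astype(np.float32)); return r,b[:1]
for n,cc,img,roi in [("w",c,im,(205,205,310,262)),("t",ct,ti,(130,170,175,205))]:
    g=cv2.cvtColor(img,cv2.COLOR_RGB2HSV); 
    print(n,fit(cc,img,roi,0.012,(0,0,130 if n=="t" else 170),(179,60,255)))
    print(n,"fin",blobs(img,(0,0,0),(179,255,52),10,(205,140,310,262) if n=="w" else (130,170,175,235))[0])
# board right/left edges: find in wrist rows via gradient
g=cv2.cvtColor(im,cv2.COLOR_RGB2GRAY).astype(float)
for r in [200,207,215,225,235,245,250]:
    row=g[r]; print(r,np.round(row[214:230:2]),np.round(row[298:312:2]))
print("depth fin",d[160:205:8,262].round(3))
# fin top points from depth in wrist
ys,xs=np.mgrid[145:215,235:290]; V=np.array(c["view"])
pts=[]
for y,x in zip(ys.ravel(),xs.ravel()):
    if d[y,x]>0:
        o,dr=ray(c,(x,y)); p=o+dr*d[y,x]
        if p[2]>0.05: pts.append(p)
pts=np.array(pts); print(len(pts),pts.min(0),pts.max(0),np.median(pts,0), cv2.minAreaRect((pts[:,:2]*1000).astype(np.float32)) if len(pts) else 0)
E
```

```text
[((264, 240), [181, 173, 166]), ((262, 190), [53, 50, 50]), ((262, 160), [44, 42, 42]), ((250, 170), [62, 62, 60]), ((225, 200), [101, 103, 100]), ((290, 180), [107, 107, 107]), ((350, 150), [188, 179, 169]), ((223, 160), [101, 102, 101])]
w (((463.2232360839844, 314.9951477050781), (54.25984191894531, 73.21222686767578), 3.5419113636016846), [(2708, [264.1, 235.4], [232, 213, 65, 46])])
w fin [(523, [258.9, 174.9], [252, 153, 16, 56])]
t (((467.2842712402344, 315.2706298828125), (100.26507568359375, 130.8017120361328), 0.8027344346046448), [(552, [149.5, 180.4], [130, 170, 45, 35])])
t fin [(245, [153.2, 213.5], [147, 203, 14, 22]), (21, [170.4, 212.4], [170, 205, 2, 15])]
200 [179. 173. 101. 104. 103. 102. 102. 101.] [108. 109. 110. 109. 151. 177. 181.]
207 [182. 181. 112.  99. 102. 103. 104. 104.] [108. 107. 111. 109. 133. 179. 174.]
215 [184. 183. 181.  86. 101. 102. 103. 104.] [107. 109. 110. 108. 144. 176. 168.]
225 [176. 177. 186. 103. 106. 103. 105. 104.] [108. 110. 108. 109. 138. 188. 180.]
235 [176. 178. 176. 184.  87. 105. 106. 105.] [108. 108. 109. 107. 133. 185. 185.]
245 [174. 185. 179. 186. 103. 106. 102. 103.] [109. 106. 108. 107. 115. 180. 180.]
250 [174. 176. 176. 178.  98. 105. 103. 102.] [108. 106. 108. 109. 116. 190. 187.]
depth fin [0.332 0.331 0.334 0.335 0.338 0.341]
706 [0.3657679  0.30286434 0.0503232 ] [0.41595773 0.31809576 0.06033241] [0.38962698 0.31076365 0.05812471] ((390.95416259765625, 310.5235290527344), (50.13405227661133, 13.984968185424805), 3.4727368354797363)
```

Fin top from depth: 50.1 × 14.0 mm, height 58 mm, centre (0.391, 0.3105), yaw 3.5°, all as specified. The fin-to-sample line also gives 3.55°. Before grasping I'll measure the tester from close up with the wrist camera.

```bash
python3 -m handwheel '[{"fingers":1,"x":-0.01,"y":-0.02,"z":-0.006,"spin":0},{"fingers":1,"x":-0.045,"y":-0.05,"z":-0.025,"spin":-1},{"fingers":1,"x":-0.085,"y":-0.075,"z":-0.047,"spin":-2},{"fingers":1,"x":-0.125,"y":-0.086,"z":-0.069,"spin":-3},{"fingers":1,"x":-0.165,"y":-0.086,"z":-0.091,"spin":-5},{"fingers":1,"x":-0.205,"y":-0.086,"z":-0.113,"spin":-7},{"fingers":1,"x":-0.245,"y":-0.086,"z":-0.135,"spin":-9},{"fingers":1,"x":-0.285,"y":-0.086,"z":-0.157,"spin":-9},{"fingers":1,"x":-0.315,"y":-0.086,"z":-0.174,"spin":-9},{"fingers":1,"x":-0.323,"y":-0.086,"z":-0.178,"spin":-9}]'
python3 - <<'E'
from h import *
import pickle
c=cams.get_calibration("wrist"); im,d=cams.camera("wrist"); pickle.dump((c,im,d),open("pics/w2.pkl","wb"))
print(get_obs()["ee_pos"],get_obs()["eef_rot"])
cv2.imwrite("pics/w2.png",im[:,:,::-1])
for nm,lo,hi in [("blue",(105,120,60),(122,255,255)),("red",(0,150,90),(5,255,255)),("orange",(6,150,90),(18,255,255))]: print(nm,blobs(im,lo,hi,10)[0])
E
```

```text
time_s: 2.15
ee_pos: [0.5695, -0.0131, 0.3097]
eef_rot: [-1.57, -0.0, 1.734]
force: [-0.3, 0.9, 0.2]
grip_width: 0.0942
[ 0.56931081 -0.01277663  0.30976112] [-1.56982156e+00 -1.12568741e-04  1.73424014e+00]
blue [(573, [324.6, 96.3], [316, 73, 19, 53]), (521, [203.8, 91.5], [194, 72, 20, 41])]
red [(222, [318.8, 253.4], [310, 245, 18, 17])]
orange [(100, [213.0, 163.7], [207, 156, 13, 16]), (91, [313.3, 164.2], [308, 157, 12, 15])]
```

View pics/w2.png

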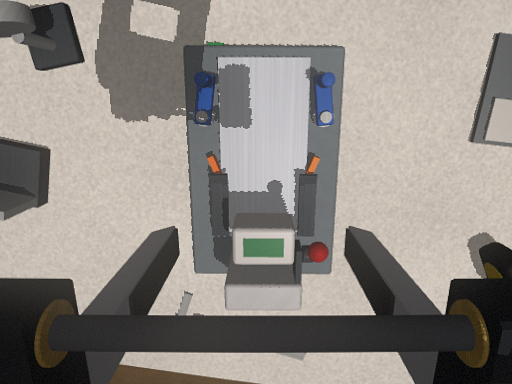

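The wrist view shows the whole tester: lever pivots at (202,117) and (326,117), pegs at about (203,78) and (326,78), and cheeks at (213,164) and (313,164). The knob is at (319,253). I'll get the tester pose from the depth cloud.

```bash
cat >> h.py <<'E'
def cloud(c,d):
    h,w=d.shape; ys,xs=np.mgrid[0:h,0:w]
    K=np.array([[c["fx"],0,c["cx"]],[0,c["fy"],c["cy"]],[0,0,1.]])
    u=cv2.undistortPoints(np.stack([xs.ravel(),ys.ravel()],1).astype(float)[:,None],K,np.array(c["dist"],float))[:,0]
    P=np.c_[u,np.ones(len(u))]*d.reshape(-1,1); V=np.array(c["view"])
    W=(P-V[:3,3])@V[:3,:3]; W[d.ravel()==0]=np.nan; return W.reshape(h,w,3)
E
python3 - <<'E'
from h import *
import pickle
c,im,d=pickle.load(open("pics/w2.pkl","rb")); W=cloud(c,d); Z=W[...,2]
def rect(m,keep=True):
    m=cv2.morphologyEx(m.astype(np.uint8),cv2.MORPH_OPEN,np.ones((2,2)))
    n,l,s,ce=cv2.connectedComponentsWithStats(m); i=1+np.argmax(s[1:,4])
    P=W[l==i]; return cv2.minAreaRect((P[:,:2]*1000).astype(np.float32)),len(P),np.median(P[:,2])
roi=np.zeros(Z.shape,bool); roi[40:275,180:350]=1
print("hist z",np.histogram(Z[roi&(Z<.2)],bins=np.arange(-.005,.185,.005)))
print("base",rect(roi&(Z>.006)))
h=cv2.cvtColor(im,cv2.COLOR_RGB2HSV)
print("bed",rect(roi&(abs(Z-.03)<.006)&(np.mgrid[0:384,0:512][0]<150)&(h[...,1]<40)&(im[...,2]>75)))
for n,x0,x1 in [("R",185,225),("L",305,345)]:
    r=np.zeros(Z.shape,bool); r[60:135,x0:x1]=1
    P=W[r&(Z>.070)]; print("peg",n,len(P),P.mean(0).round(4),cv2.minAreaRect((P[:,:2]*1000).astype(np.float32)))
    P=W[r&(Z>.034)&(Z<.055)]; print("arm",n,len(P),P.mean(0).round(4),cv2.minAreaRect((P[:,:2]*1000).astype(np.float32)))
r=np.zeros(Z.shape,bool); r[240:268,305:335]=1; P=W[r&(Z>.14)]; 
print("knob",len(P),P.mean(0).round(4),P.max(0),P.min(0))
r=np.zeros(Z.shape,bool); r[205:275,225:305]=1; P=W[r&(Z>.115)&(Z<.135)]; print("head",P.mean(0),cv2.minAreaRect((P[:,:2]*1000).astype(np.float32)))
# orange cheeks
for x0,x1 in [(200,225),(300,325)]:
    r=np.zeros(Z.shape,bool); r[150:180,x0:x1]=1; P=W[r&(h[...,1]>150)]; print("cheek",P.mean(0).round(4))
E
```

```text
hist z (array([ 1993,  3477,     2,     1,   306, 11587,  5392,  8066,   173,
        1278,  2298,   106,    25,    23,    96,   237,   514,   194,
         233,   217,   129,   133,   173,   173,   787,  1666,     3,
           4,     0,     0,     0,     0,     0,     4,    44,   160,
         139]), array([-0.005,  0.   ,  0.005,  0.01 ,  0.015,  0.02 ,  0.025,  0.03 ,
        0.035,  0.04 ,  0.045,  0.05 ,  0.055,  0.06 ,  0.065,  0.07 ,
        0.075,  0.08 ,  0.085,  0.09 ,  0.095,  0.1  ,  0.105,  0.11 ,
        0.115,  0.12 ,  0.125,  0.13 ,  0.135,  0.14 ,  0.145,  0.15 ,
        0.155,  0.16 ,  0.165,  0.17 ,  0.175,  0.18 ]))
base (((585.07861328125, -3.634307861328125), (323.33087158203125, 204.07875061035156), 9.186639785766602), 34160, np.float64(nan))
bed (((498.4362487792969, -19.080726623535156), (112.31847381591797, 112.92384338378906), 9.222328186035156), 8296, np.float64(nan))
peg R 176 [ 0.4804 -0.0939  0.0765] ((480.26312255859375, -94.20802307128906), (14.89871597290039, 14.935898780822754), 74.16496276855469)
arm R 731 [ 0.5066 -0.0922  0.0445] ((502.61004638671875, -93.83895874023438), (60.169193267822266, 20.357084274291992), 1.718591570854187)
peg L 168 [0.4586 0.0429 0.0765] ((458.60498046875, 43.38867950439453), (14.709992408752441, 14.30902099609375), 9.139108657836914)
arm L 740 [0.484  0.0494 0.0445] ((479.56488037109375, 49.86126708984375), (60.24575424194336, 20.411344528198242), 15.235648155212402)
knob 347 [0.6205 0.05   0.1736] [0.63173965 0.0609823  0.17873946] [0.613086   0.04140383 0.16419756]
head [0.64629491 0.00427929 0.12017303] ((652.7478637695312, 8.089317321777344), (57.86906814575195, 79.24168395996094), 8.062262535095215)
cheek [nan nan nan]
cheek [0.5597 0.0531 0.0403]
```

```bash
python3 - <<'E'
from h import *
import pickle
c,im,d=pickle.load(open("pics/w2.pkl","rb")); W=cloud(c,d); 
a=np.radians(9.1); O=np.array([.5700,-.00955]); R=np.array([[np.cos(a),np.sin(a)],[-np.sin(a),np.cos(a)]])
T=W.copy(); T[...,:2]=(W[...,:2]-O)@R.T; T*=1000
x,y,z=T[...,0],T[...,1],T[...,2]
def pr(n,m,ax):
    v=T[m][:,ax]; print(n,m.sum(),np.percentile(v,[1,50,99]).round(1))
for x0 in (-125,-100,-40,-20): pr(f"bed y at {x0}",(abs(x-x0)<8)&(abs(z-30)<4)&(abs(y)<75),1)
for x0 in (-120,-30,40,80): pr(f"base y {x0}",(abs(x-x0)<8)&(z>14)&(z<60)&(abs(y)<130),1)
for y0 in(-40,0,40): pr(f"bed/base x at {y0}",(abs(y-y0)<8)&(z>14)&(z<34)&(x<0),0); pr(f"bed x {y0}",(abs(y-y0)<8)&(z>26)&(z<34)&(x<0),0)
for x0 in(35,45,55): 
    for s in(-1,1): pr(f"guide {s} {x0}",(abs(x-x0)<5)&(z>37)&(z<56)&(s*y>30)&(s*y<75),1)
pr("guide z",(abs(x-40)<10)&(z>37)&(z<56)&(abs(y)>30)&(abs(y)<75),2)
pr("head y",(z>118)&(z<126)&(abs(y)<60)&(x<115),1);pr("head x",(z>118)&(z<126)&(abs(y)<60)&(x<115),0)
for s in(-1,1): m=(x>-15)&(x<20)&(z>32)&(s*y>40)&(s*y<75); pr(f"cheek {s} y",m,1); pr(f"cheek {s} x",m,0)
m=(z>150)&(y>35)&(y<75);pr("knob x",m,0);pr("knob y",m,1);pr("knob z",m,2)
E
```

```text
bed y at -125 988 [-55.3   0.2  55.7]
bed y at -100 1278 [-55.    0.3  55.4]
bed y at -40 1138 [-55.1   0.7  55.3]
bed y at -20 1049 [-55.6  -0.5  54.9]
base y -120 2196 [-97.5   0.2  96.9]
base y -30 1897 [-97.   -0.5  97.3]
base y 40 1720 [-97.7  -0.2  97.5]
base y 80 932 [-98.4 -39.4  98. ]
bed/base x at -40 1492 [-142.   -75.4   -2.4]
bed x -40 1348 [-128.3  -68.1   -2.2]
bed/base x at 0 1461 [-142.   -76.8   -2.5]
bed x 0 1318 [-128.5  -70.7   -2.4]
bed/base x at 40 1501 [-142.4  -75.7   -1.4]
bed x 40 1346 [-127.6  -68.4   -1.3]
guide -1 35 126 [-67.1 -56.7 -45.6]
guide 1 35 126 [45.8 56.3 66.5]
guide -1 45 136 [-67.5 -55.8 -45.5]
guide 1 45 130 [45.7 56.4 67.1]
guide -1 55 125 [-66.5 -55.9 -45.6]
guide 1 55 124 [45.4 55.6 67.3]
guide z 518 [43.1 46.3 48.1]
head y 2176 [-33.5  -0.4  33.3]
head x 2176 [57.4 77.3 99.5]
cheek -1 y 6348 [-64.8 -51.4 -49.3]
cheek -1 x 6348 [-14.3  -8.7  14.8]
cheek 1 y 6333 [43.8 45.9 64.7]
cheek 1 x 6333 [-14.5  -9.   15.3]
knob x 13406 [-35.1 -18.   60.4]
knob y 13406 [35.8 45.7 56.8]
knob z 13406 [173.3 397.  412.8]
```

The frame O = (0.5700, −0.0096), yaw 9.1° reproduces the bed (±55.5), guides (±45.6), base and head to under 1 mm. The levers stand at about +0.1 and the head lever at about 0. Next is the carrier grasp.

```bash
python3 -m handwheel '[{"fingers":1,"x":0.015,"y":0,"z":0.005,"spin":0},{"fingers":1,"x":0.055,"y":0,"z":0.02,"spin":1},{"fingers":1,"x":0.097,"y":0,"z":0.035,"spin":2},{"fingers":1,"x":0.139,"y":0,"z":0.05,"spin":3},{"fingers":1,"x":0.181,"y":0.01,"z":0.065,"spin":4},{"fingers":1,"x":0.223,"y":0.03,"z":0.08,"spin":5},{"fingers":1,"x":0.263,"y":0.055,"z":0.095,"spin":5.9},{"fingers":1,"x":0.303,"y":0.08,"z":0.108,"spin":5.9},{"fingers":1,"x":0.338,"y":0.105,"z":0.12,"spin":5.9},{"fingers":1,"x":0.348,"y":0.12,"z":0.1235,"spin":5.9}]' && python3 -m handwheel '[{"fingers":1,"x":0,"y":0,"z":0,"spin":0},{"fingers":1,"x":0,"y":0.01,"z":0,"spin":0},{"fingers":1,"x":0,"y":0.04,"z":0,"spin":0},{"fingers":1,"x":0,"y":0.07,"z":0,"spin":0},{"fingers":1,"x":0,"y":0.08,"z":0,"spin":0},{"fingers":1,"x":0,"y":0.08,"z":0,"spin":0},{"fingers":1,"x":0,"y":0.08,"z":0,"spin":0},{"fingers":1,"x":0,"y":0.08,"z":0,"spin":0},{"fingers":1,"x":0,"y":0.08,"z":0,"spin":0},{"fingers":1,"x":0,"y":0.08,"z":0,"spin":0}]'
python3 - <<'E'
from h import *
o=get_obs();print(o["ee_pos"],o["eef_rot"])
c=cams.get_calibration("wrist"); im,d=cams.camera("wrist"); W=cloud(c,d); Z=W[...,2]
r=(abs(W[...,0]-.391)<.04)&(abs(W[...,1]-.3105)<.03)&(Z>.053)&(Z<.063)
n,l,s,ce=cv2.connectedComponentsWithStats(r.astype(np.uint8)); P=W[l==1+np.argmax(s[1:,4])]
print(len(P),P.max(0),cv2.minAreaRect((P[:,:2]*1000).astype(np.float32)))
E
```

```text
time_s: 3.2
ee_pos: [0.3854, 0.3147, 0.1891]
eef_rot: [-1.57, -0.0, 1.637]
force: [0.2, 0.2, 0.3]
grip_width: 0.094
time_s: 4.2
ee_pos: [0.3901, 0.3113, 0.1111]
eef_rot: [-1.572, -0.001, 1.632]
force: [-0.2, 0.3, 0.2]
grip_width: 0.0937
[0.39008057 0.31130157 0.11107336] [-1.57168905e+00 -5.34982784e-04  1.63210026e+00]
1502 [0.4156385  0.31881125 0.06097437] ((390.6311340332031, 310.39678955078125), (49.76723098754883, 13.867043495178223), 3.773548126220703)
```

A second wrist position agrees: fin at (0.3906, 0.3104), top 58 mm. Descend 73 mm and grip.

```bash
python3 -m handwheel '[{"fingers":1,"x":-0.001,"y":0.015,"z":0,"spin":0},{"fingers":1,"x":-0.001,"y":0.04,"z":0,"spin":0},{"fingers":1,"x":-0.001,"y":0.06,"z":0,"spin":0},{"fingers":1,"x":-0.001,"y":0.07,"z":0,"spin":0},{"fingers":1,"x":-0.001,"y":0.073,"z":0,"spin":0},{"fingers":0,"x":-0.001,"y":0.073,"z":0,"spin":0},{"fingers":-0.5,"x":-0.001,"y":0.073,"z":0,"spin":0},{"fingers":-1,"x":-0.001,"y":0.073,"z":0,"spin":0},{"fingers":-1,"x":-0.001,"y":0.073,"z":0,"spin":0},{"fingers":-1,"x":-0.001,"y":0.073,"z":0,"spin":0}]' 30 && python3 -m handwheel '[{"fingers":-1,"x":0,"y":0,"z":0,"spin":0},{"fingers":-1,"x":0,"y":0,"z":0,"spin":0},{"fingers":-1,"x":0,"y":0,"z":0,"spin":0},{"fingers":-1,"x":0,"y":0,"z":0,"spin":0},{"fingers":-1,"x":0,"y":-0.005,"z":0,"spin":0},{"fingers":-1,"x":0,"y":-0.015,"z":0,"spin":0},{"fingers":-1,"x":0,"y":-0.03,"z":0,"spin":0},{"fingers":-1,"x":0,"y":-0.05,"z":0,"spin":0},{"fingers":-1,"x":0,"y":-0.07,"z":0,"spin":0},{"fingers":-1,"x":0,"y":-0.08,"z":0,"spin":0}]'; python3 -c "
from h import *
o=get_obs();print(o['ee_pos'],o['eef_rot'],o['grip_width'])"
```

```text
time_s: 5.25
ee_pos: [0.39, 0.3102, 0.0378]
eef_rot: [-1.571, -0.0, 1.632]
force: [0.5, 0.7, 0.9]
grip_width: 0.0574
time_s: 6.25
ee_pos: [0.3903, 0.3104, 0.1195]
eef_rot: [-1.573, -0.001, 1.632]
force: [-0.0, 0.1, -3.4]
grip_width: 0.0142
[0.39028331 0.31043391 0.11950759] [-1.57262316e+00 -1.09600826e-03  1.63216829e+00] 0.014174097436729406
```

```bash
python3 -m handwheel '[{"fingers":-1,"x":-0.01,"y":-0.015,"z":0,"spin":0},{"fingers":-1,"x":-0.04,"y":-0.035,"z":-0.005,"spin":0},{"fingers":-1,"x":-0.08,"y":-0.04,"z":-0.012,"spin":-1},{"fingers":-1,"x":-0.12,"y":-0.04,"z":-0.02,"spin":-2},{"fingers":-1,"x":-0.16,"y":-0.04,"z":-0.028,"spin":-3},{"fingers":-1,"x":-0.2,"y":-0.04,"z":-0.036,"spin":-4},{"fingers":-1,"x":-0.24,"y":-0.04,"z":-0.044,"spin":-5},{"fingers":-1,"x":-0.28,"y":-0.04,"z":-0.052,"spin":-5.6},{"fingers":-1,"x":-0.315,"y":-0.04,"z":-0.058,"spin":-5.6},{"fingers":-1,"x":-0.34,"y":-0.04,"z":-0.0596,"spin":-5.6}]' && python3 -m handwheel '[{"fingers":-1,"x":0,"y":0,"z":0,"spin":0},{"fingers":-1,"x":0,"y":0,"z":0,"spin":0},{"fingers":-1,"x":0,"y":0.01,"z":0,"spin":0},{"fingers":-1,"x":0,"y":0.03,"z":0,"spin":0},{"fingers":-1,"x":0,"y":0.05,"z":0,"spin":0},{"fingers":-1,"x":0,"y":0.06,"z":0,"spin":0},{"fingers":-1,"x":0,"y":0.06,"z":0,"spin":0},{"fingers":-1,"x":0,"y":0.06,"z":0,"spin":0},{"fingers":-1,"x":0,"y":0.06,"z":0,"spin":0},{"fingers":-1,"x":0,"y":0.06,"z":0,"spin":0}]'
python3 - <<'E'
from h import *
import pickle
o=get_obs();print(o["ee_pos"],o["eef_rot"],o["grip_width"])
for n in ("wrist","top"):
    c=cams.get_calibration(n); im,d=cams.camera(n); pickle.dump((c,im,d),open(f"pics/e_{n}.pkl","wb")); cv2.imwrite(f"pics/e_{n}.png",im[:,:,::-1])
E
```

```text
time_s: 7.25
ee_pos: [0.4704, -0.0276, 0.1574]
eef_rot: [-1.571, 0.0, 1.729]
force: [0.1, 0.5, -3.0]
grip_width: 0.0137
time_s: 8.25
ee_pos: [0.4706, -0.0255, 0.0981]
eef_rot: [-1.572, 0.0, 1.73]
force: [-0.8, -0.4, -3.8]
grip_width: 0.014
[ 0.47063102 -0.02551653  0.09813847] [-1.57203473e+00  3.55968100e-04  1.72996233e+00] 0.013978575447176917
```

View pics/e_wrist.png

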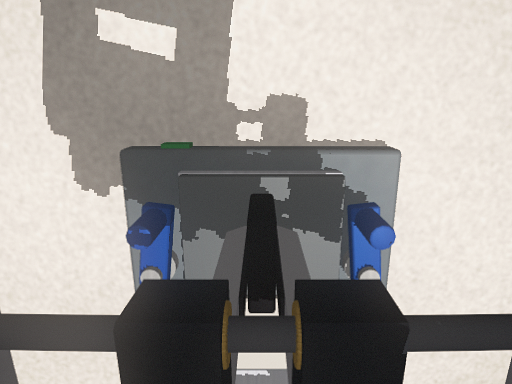

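The board hangs centred between the levers, with its rear edge at rows 172–175 and columns 180–343. I'll check its pose in the tester frame by depth and lower it.

```bash
cat >> h.py <<'E'
A_=np.radians(9.1); O_=np.array([.5700,-.00955]); R_=np.array([[np.cos(A_),np.sin(A_)],[-np.sin(A_),np.cos(A_)]])
def tester(W):
    T=W.copy(); T[...,:2]=(W[...,:2]-O_)@R_.T; return T*1000
E
python3 - <<'E'
from h import *
import pickle
c,im,d=pickle.load(open("pics/e_wrist.pkl","rb")); T=tester(cloud(c,d)); x,y,z=T[...,0],T[...,1],T[...,2]
m=(abs(z-68)<4)&(x<-80)&(abs(y)<58)
print("board top",m.sum(),np.nanmedian(z[m]))
for y0 in(-40,-20,20,40):
    v=m&(abs(y-y0)<4); print("rear x at",y0,np.percentile(x[v],[0.5,2,5]).round(1),np.median(z[v]))
for x0 in(-130,-120,-110,-100,-90):
    v=m&(abs(x-x0)<3); print("y at",x0,np.percentile(y[v],[0.5,99.5]).round(1))
f=(abs(z-118)<5)&(abs(y)<20); print("fin",np.percentile(y[f],[1,99]),np.percentile(x[f],[1,99]),np.median(z[f]))
E
```

```text
board top 88 68.25970570440884Traceback (most recent call last):
  File "<stdin>", line 7, in <module>
    return _quantile_unchecked(
        a, q, axis, out, overwrite_input, method, keepdims, weights)
    return _ureduce(a,
                    func=_quantile_ureduce_func,
    ...<5 lines>...
                    overwrite_input=overwrite_input,
                    method=method)
    r = func(a, **kwargs)
    result = _quantile(arr,
                       quantiles=q,
    ...<2 lines>...
                       out=out,
                       weights=wgt)
    slices_having_nans = np.isnan(arr[-1, ...])
                                  ~~~^^^^^^^^^
IndexError: index -1 is out of bounds for axis 0 with size 0
```

The board isn't at the expected height, so it may have pitched in the grip. I'll look at the depth profile.

```bash
python3 - <<'E'
from h import *
import pickle
c,im,d=pickle.load(open("pics/e_wrist.pkl","rb")); T=tester(cloud(c,d))
for col in (262,235,288,225,200,320):
    print(col); print([ (r,*T[r,col].round(0).astype(int).tolist()) for r in range(170,300,10) if d[r,col]>0])
m=np.abs(T[...,1])<6
c,im,d=pickle.load(open("pics/e_top.pkl","rb"))
cv2.imwrite("pics/e_topc.png",cv2.resize(im[80:230,190:340],None,fx=3,fy=3)[:,:,::-1])
E
```

```text
262
[(170, -130, 1, 22), (180, -132, 1, 60), (190, -126, 1, 61), (200, -124, 1, 78), (210, -124, 1, 95), (220, -124, 1, 109), (230, -119, 1, 110), (240, -114, 1, 110), (250, -109, 1, 110), (260, -104, 1, 110), (270, -99, 1, 110), (280, -93, 1, 110), (290, -88, 1, 110)]
235
[(170, -130, -18, 22), (180, -132, -15, 60), (190, -125, -15, 60), (200, -120, -15, 61), (210, -113, -15, 60), (220, -106, -15, 60), (230, -110, -13, 86), (240, -110, -12, 101), (250, -110, -12, 111), (260, -110, -11, 123), (270, -110, -10, 131), (280, -110, -9, 140), (290, -110, -9, 147)]
288
[(170, -130, 20, 21), (180, -132, 16, 62), (190, -125, 17, 60), (200, -119, 17, 60), (210, -113, 17, 61), (220, -107, 17, 61), (230, -110, 15, 86), (240, -110, 14, 99), (250, -110, 13, 112), (260, -110, 12, 122), (270, -110, 12, 130), (280, -110, 11, 139), (290, -110, 11, 147)]
225
[(170, -130, -25, 23), (180, -132, -21, 60), (190, -125, -21, 59), (200, -119, -21, 60), (210, -113, -21, 60), (220, -107, -22, 60), (230, -100, -22, 61), (240, -110, -18, 99), (250, -110, -16, 112), (260, -110, -15, 122), (270, -110, -14, 132), (280, -134, -8, 183), (290, -135, -8, 188)]
200
[(170, -130, -43, 22), (180, -132, -36, 60), (190, -126, -36, 61), (200, -119, -36, 60), (210, -113, -36, 61), (220, -106, -37, 60), (230, -100, -37, 60), (240, -94, -37, 61), (250, -86, -38, 60), (260, -79, -38, 60), (270, -72, -39, 60), (280, -135, -14, 184), (290, -134, -14, 187)]
320
[(170, -130, 42, 21), (180, -132, 36, 60), (190, -125, 36, 59), (200, -119, 36, 60), (210, -113, 37, 60), (220, -107, 37, 61), (230, -100, 37, 60), (240, -93, 37, 61), (250, -86, 38, 60), (260, -80, 38, 60), (270, -72, 38, 60), (280, -134, 15, 182), (290, -134, 15, 186)]
```

```bash
python3 - <<'E'
from h import *
im,d=cams.camera("scene"); cv2.imwrite("pics/e_s.png",cv2.resize(im[120:330,160:360],None,fx=3,fy=3,interpolation=cv2.INTER_CUBIC)[:,:,::-1])
E
```

```text
(no output)
```

View pics/e_s.png

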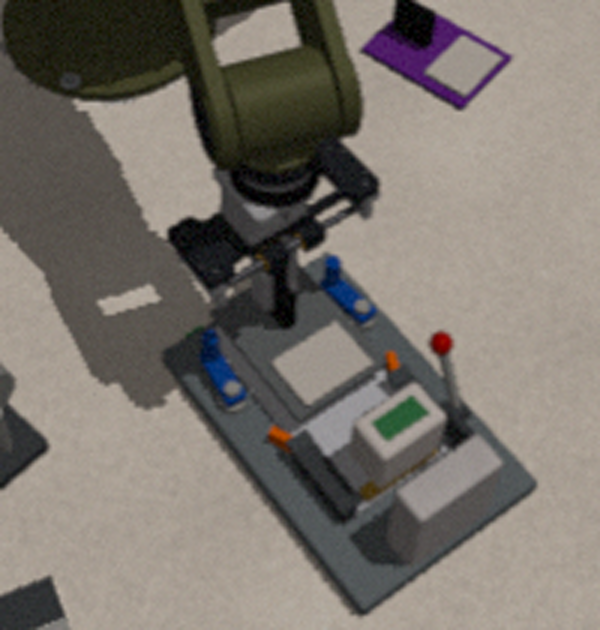

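The scene view shows the carrier level over the bed, sample forward, between the open levers. The depth gives board top 60 and fin top 110, so it slid about 8 mm down in the grip but stayed level. Its rear edge is at −134, so it is placed well. I'll lower it 22 mm, release, and regrip deeper and harder.

```bash
python3 -m handwheel '[{"fingers":-1,"x":0,"y":0.005,"z":0,"spin":0},{"fingers":-1,"x":0,"y":0.012,"z":0,"spin":0},{"fingers":-1,"x":0,"y":0.018,"z":0,"spin":0},{"fingers":-1,"x":0,"y":0.021,"z":0,"spin":0},{"fingers":-1,"x":0,"y":0.0215,"z":0,"spin":0},{"fingers":-1,"x":0,"y":0.0215,"z":0,"spin":0},{"fingers":-0.3,"x":0,"y":0.0215,"z":0,"spin":0},{"fingers":-0.3,"x":0,"y":0.0215,"z":0,"spin":0},{"fingers":-0.3,"x":0,"y":0.0215,"z":0,"spin":0},{"fingers":-0.3,"x":0,"y":0.0215,"z":0,"spin":0}]'
python3 - <<'E'
from h import *
o=get_obs();print(o["ee_pos"],o["grip_width"])
c=cams.get_calibration("wrist"); im,d=cams.camera("wrist"); T=tester(cloud(c,d)); x,y,z=T[...,0],T[...,1],T[...,2]
f=(abs(z-88)<4)&(abs(y)<15)&(x<-80); print("fin",np.percentile(y[f],[1,99]),np.percentile(x[f],[1,99]),np.median(z[f]))
b=(abs(z-38)<3.2)&(x<-80)&(abs(y)<60); print("board",b.sum(),np.median(z[b]))
for y0 in(-40,40,-25,25):
    v=b&(abs(y-y0)<4); print("rear",y0,v.sum(),np.percentile(x[v],[1,3]) if v.sum() else "")
for x0 in(-125,-110,-95):
    v=b&(abs(x-x0)<4); print("y",x0,v.sum(),np.percentile(y[v],[1,99]) if v.sum() else "")
P=T[f][:,:2]; print(cv2.minAreaRect(P.astype(np.float32)))
E
```

```text
time_s: 9.4
ee_pos: [0.4703, -0.0256, 0.076]
eef_rot: [-1.571, 0.0, 1.73]
force: [-0.2, 0.3, 0.0]
grip_width: 0.0328
[ 0.47033606 -0.02555532  0.07595086] 0.032777373034873186
fin [-5.97212665  7.70188019] [-124.75337501  -80.65814323] 88.10328239596441
board 10166 38.236469022716406
rear -40 1048 [-134.62392956 -133.84214294]
rear 40 1007 [-134.65617941 -133.96771531]
rear -25 702 [-134.7120897  -134.38422418]
rear 25 695 [-134.63793191 -134.23801004]
y -125 2039 [-48.12953643  49.77057251]
y -110 1701 [-48.81480736  50.43023078]
y -95 912 [-48.54841139  50.19312652]
((-102.5914535522461, 0.8466935157775879), (45.207191467285156, 13.971410751342773), 0.3951215445995331)
```

```bash
python3 - <<'E'
from h import *
c=cams.get_calibration("wrist"); im,d=cams.camera("wrist"); T=tester(cloud(c,d)); x,y,z=T[...,0],T[...,1],T[...,2]
for x0 in(-127,-115,-105,-95):
    s=abs(x-x0)<4
    a=s&(abs(y)<62)&(z>25.5)&(z<42); b=s&(abs(y)<62)&(z>35)&(z<42); g=s&(z>14)&(z<26)
    print(x0,"bed",np.percentile(y[a],[.3,99.7]).round(1),"board",np.percentile(y[b],[.3,99.7]).round(1),"base",np.percentile(y[g],[.5,99.5]).round(1))
for y0 in(-25,25):
    v=(abs(y-y0)<5)&(z>14)&(z<34)&(x<-100); print("base rear",np.percentile(x[v],[.5,2]).round(1))
E
```

```text
-127 bed [-56.1  55.5] board [-48.7  50.4] base [-98.4  98.1]
-115 bed [-56.1  55.5] board [-48.8  50.5] base [-98.4  98. ]
-105 bed [-61.   60.9] board [-61.   60.9] base [-98.4  98. ]
-95 bed [-61.3  61.3] board [-61.3  61.3] base [-98.7  98.3]
base rear [-145.1 -145. ]
base rear [-145.1 -145. ]
```

In the same picture the carrier's origin is at x = −64.7 and sits about 1 mm left of the bed's centreline, with yaw about 0.3°. Regrip deeper at 50 N, trim −1 mm, and slide.

```bash
python3 -m handwheel '[{"fingers":-0.3,"x":0,"y":0.005,"z":0,"spin":0},{"fingers":-0.3,"x":0,"y":0.01,"z":0,"spin":0},{"fingers":-0.3,"x":0,"y":0.01,"z":0,"spin":0},{"fingers":-1,"x":0,"y":0.01,"z":0,"spin":0},{"fingers":-1,"x":0,"y":0.01,"z":0,"spin":0},{"fingers":-1,"x":0,"y":0.01,"z":0,"spin":0},{"fingers":-1,"x":0,"y":0.01,"z":0,"spin":0},{"fingers":-1,"x":0,"y":0.01,"z":0,"spin":0},{"fingers":-1,"x":-0.001,"y":0.01,"z":0,"spin":0},{"fingers":-1,"x":-0.001,"y":0.01,"z":0,"spin":0}]' 50 && python3 -m handwheel '[{"fingers":-1,"x":0,"y":0,"z":-0.003,"spin":0},{"fingers":-1,"x":0,"y":0,"z":-0.008,"spin":0},{"fingers":-1,"x":0,"y":0,"z":-0.014,"spin":0},{"fingers":-1,"x":0,"y":0,"z":-0.02,"spin":0},{"fingers":-1,"x":0,"y":0,"z":-0.026,"spin":0},{"fingers":-1,"x":0,"y":0,"z":-0.032,"spin":0},{"fingers":-1,"x":0,"y":0,"z":-0.038,"spin":0},{"fingers":-1,"x":0,"y":0,"z":-0.043,"spin":0},{"fingers":-1,"x":0,"y":0,"z":-0.045,"spin":0},{"fingers":-1,"x":0,"y":0,"z":-0.045,"spin":0}]'
python3 - <<'E'
from h import *
o=get_obs();print(o["ee_pos"],tester(o["ee_pos"]),o["force"],o["moment"],o["grip_width"])
c=cams.get_calibration("wrist"); im,d=cams.camera("wrist"); T=tester(cloud(c,d)); x,y,z=T[...,0],T[...,1],T[...,2]
for x0 in(-82,-75,-68):
    s=abs(x-x0)<4
    a=s&(abs(y)<62)&(z>25.5)&(z<42); b=s&(abs(y)<52)&(z>35)&(z<42)
    print(x0,"bed",np.percentile(y[a],[.3,99.7]).round(1),"board",np.percentile(y[b],[.3,99.7]).round(1))
for y0 in(-30,-20,20,30):
    v=(abs(y-y0)<5)&(z>35)&(z<42); print("rear",np.percentile(x[v],[.5,2]).round(1), np.median(z[v]))
E
```

```text
time_s: 10.5
ee_pos: [0.4705, -0.0265, 0.066]
eef_rot: [-1.571, -0.0, 1.73]
force: [-0.8, 1.3, 1.9]
grip_width: 0.0137
time_s: 11.5
ee_pos: [0.5156, -0.0193, 0.0661]
eef_rot: [-1.572, 0.0, 1.73]
force: [0.6, -0.7, 4.0]
grip_width: 0.0137
[ 0.5156233  -0.01933143  0.06607194] [-55.23931302  -1.0582021   66.07194278] [ 0.61701632 -0.72982377  3.99995599] [ 0.08335148  0.09296459 -0.01264947] 0.01369043003961629
-82 bed [-56.   61.9] board [-49.7  49.4]
-75 bed [-55.9  55.7] board [-49.9  49.4]
-68 bed [-55.9  55.6] board [-49.8  49.5]
rear [-89.1 -88.6] 38.24769371720059
rear [-89.1 -88.8] 38.21266802805421
rear [-89.1 -88.9] 38.219874328218594
rear [-89.1 -88.5] 38.27589614326532
```

Centred within 0.1 mm, square, origin at −19.1, and the front is already past the mouth with little force. Slide 29.5 mm more, to about 10.4.

```bash
python3 -m handwheel '[{"fingers":-1,"x":0,"y":0,"z":-0.003,"spin":0},{"fingers":-1,"x":0,"y":0,"z":-0.007,"spin":0},{"fingers":-1,"x":0,"y":0,"z":-0.011,"spin":0},{"fingers":-1,"x":0,"y":0,"z":-0.015,"spin":0},{"fingers":-1,"x":0,"y":0,"z":-0.019,"spin":0},{"fingers":-1,"x":0,"y":0,"z":-0.023,"spin":0},{"fingers":-1,"x":0,"y":0,"z":-0.026,"spin":0},{"fingers":-1,"x":0,"y":0,"z":-0.028,"spin":0},{"fingers":-1,"x":0,"y":0,"z":-0.0295,"spin":0},{"fingers":-1,"x":0,"y":0,"z":-0.0295,"spin":0}]'
python3 - <<'E'
from h import *
o=get_obs();print(o["ee_pos"],tester(o["ee_pos"]),o["force"],o["moment"],o["grip_width"])
c=cams.get_calibration("wrist"); im,d=cams.camera("wrist"); T=tester(cloud(c,d)); x,y,z=T[...,0],T[...,1],T[...,2]
cv2.imwrite("pics/slid.png",im[:,:,::-1])
for x0 in(-54,-48,-40):
    s=abs(x-x0)<4
    a=s&(abs(y)<62)&(z>25.5)&(z<42); b=s&(abs(y)<52)&(z>35)&(z<42)
    print(x0,"bed",np.percentile(y[a],[.3,99.7]).round(1),"board",np.percentile(y[b],[.3,99.7]).round(1))
for y0 in(-30,-20,20,30):
    v=(abs(y-y0)<5)&(z>35)&(z<42); print("rear",np.percentile(x[v],[.5,2]).round(1), np.median(z[v]))
E
```

```text
time_s: 12.55
ee_pos: [0.5443, -0.0147, 0.0661]
eef_rot: [-1.571, 0.0, 1.73]
force: [-2.7, -0.1, 5.6]
grip_width: 0.0138
[ 0.54430086 -0.01470968  0.06607414] [-26.19173398  -1.03021214  66.07414112] [-2.68051108 -0.10192962  5.62482535] [ 0.03869775  0.31508865 -0.00848585] 0.013783108445016401
-54 bed [-55.9  55.5] board [-49.8  49.4]
-48 bed [-56.   55.5] board [-49.8  49.5]
-40 bed [-55.9  55.5] board [-49.8  49.5]
rear [-60.1 -59.6] 38.233040992273494
rear [-60.1 -59.8] 38.169368380423776
rear [-60.1 -59.8] 38.24604188517868
rear [-60.  -59.5] 38.233912196144466
```

The carrier's origin is at 9.9, centred and square. Another 1.5 mm brings it to the clip; then release and rise.

```bash
python3 -m handwheel '[{"fingers":-1,"x":0,"y":0,"z":-0.001,"spin":0},{"fingers":-1,"x":0,"y":0,"z":-0.0015,"spin":0},{"fingers":-1,"x":0,"y":0,"z":-0.0015,"spin":0},{"fingers":-0.4,"x":0,"y":0,"z":-0.0015,"spin":0},{"fingers":-0.3,"x":0,"y":0,"z":-0.0015,"spin":0},{"fingers":-0.3,"x":0,"y":0,"z":-0.0015,"spin":0},{"fingers":-0.3,"x":0,"y":-0.01,"z":-0.0015,"spin":0},{"fingers":-0.3,"x":0,"y":-0.03,"z":-0.0015,"spin":0},{"fingers":-0.3,"x":0,"y":-0.05,"z":-0.0015,"spin":0},{"fingers":-0.3,"x":0,"y":-0.06,"z":-0.0015,"spin":0}]'
cat > chk.py <<'E'
from h import *
import sys
o=get_obs();print(o["time_s"],o["ee_pos"].round(4),"tester",tester(o["ee_pos"]).round(1),"yaw",np.degrees(o["eef_rot"][2]).round(2),"F",o["force"].round(1),o["grip_width"].round(4))
for n in sys.argv[1:]:
    c=cams.get_calibration(n); im,d=cams.camera(n); T=tester(cloud(c,d)); x,y,z=T[...,0],T[...,1],T[...,2]
    cv2.imwrite(f"pics/{n}_{o['time_s']:.1f}.png",im[:,:,::-1])
    for y0 in(-30,-20,20,30):
        v=(abs(y-y0)<4)&(z>35)&(z<41)&(x>-100)&(x<-30)
        if v.sum()>20: print(n,"rear",y0,np.percentile(x[v],[.5,3]).round(1))
    f=(abs(z-87.5)<4)&(abs(y)<15)&(x<20)&(x>-60)
    if f.sum()>30: print("fin",np.array(cv2.minAreaRect(T[f][:,:2].astype(np.float32))[0]),cv2.minAreaRect(T[f][:,:2].astype(np.float32))[1:])
    for nm,s in (("L",1),("R",-1)):
        p=(z>72)&(z<80)&(s*y>20)&(s*y<90)&(x<-40)&(x>-115)
        if p.sum()>20:
            q=np.array(cv2.minAreaRect(T[p][:,:2].astype(np.float32))[0]); v=q-[-60,75*s]; print("peg",nm,p.sum(),q.round(1),"r",np.hypot(*v).round(1),"theta",np.arctan2(-s*v[1],-v[0]).round(3))
    k=(z>150)&(z<185)&(abs(y-52)<25)&(x>30)&(x<150)
    if k.sum()>10: print("knob",T[k].mean(0).round(1),T[k].max(0).round(1))
E
python3 chk.py wrist
```

```text
time_s: 13.6
ee_pos: [0.5461, -0.0145, 0.1282]
eef_rot: [-1.573, 0.001, 1.73]
force: [-0.3, -0.1, 0.5]
grip_width: 0.0327Traceback (most recent call last):
  File "chk.py", line 3, in <module>
    o=get_obs();print(o["time_s"],o["ee_pos"].round(4),"tester",tester(o["ee_pos"]).round(1),"yaw",np.degrees(o["eef_rot"][2]).round(2),"F",o["force"].round(1),o["grip_width"].round(4))
                                                                                                                                                                ^^^^^^^^^^^^^^^^^^^^^
AttributeError: 'float' object has no attribute 'round'
```

```bash
sed -i 's/o\["grip_width"\].round(4)/round(o["grip_width"],4)/' chk.py; python3 chk.py wrist
```

```text
13.6 [ 0.5461 -0.0145  0.1282] tester [-24.4  -1.1 128.2] yaw 99.12 F [-0.3 -0.1  0.5] 0.0327
wrist rear -30 [-58.6 -58.2]
wrist rear -20 [-58.6 -58.2]
wrist rear 20 [-58.5 -58. ]
wrist rear 30 [-58.7 -58.2]
fin [-24.12311745  -0.10172987] ((13.668991088867188, 49.47161865234375), 89.57411193847656)
peg L 575 [-102.    69.4] r 42.4 theta 0.134
peg R 553 [-101.8  -69.6] r 42.2 theta 0.128
```

Carrier origin is about 11.2, at the clip. Both levers are open (0.13 rad). Now the right lever: go to its peg, descend, and close softly on it.

```bash
python3 -m handwheel '[{"fingers":-0.15,"x":-0.01,"y":0,"z":0.012,"spin":0},{"fingers":-0.15,"x":-0.03,"y":0,"z":0.035,"spin":0},{"fingers":-0.15,"x":-0.052,"y":0,"z":0.06,"spin":0},{"fingers":-0.15,"x":-0.066,"y":0,"z":0.0745,"spin":0},{"fingers":-0.15,"x":-0.0695,"y":0,"z":0.0782,"spin":0},{"fingers":-0.15,"x":-0.0695,"y":0,"z":0.0782,"spin":0},{"fingers":-0.15,"x":-0.0695,"y":0.02,"z":0.0782,"spin":0},{"fingers":-0.15,"x":-0.0695,"y":0.045,"z":0.0782,"spin":0},{"fingers":-0.15,"x":-0.0695,"y":0.058,"z":0.0782,"spin":0},{"fingers":-0.15,"x":-0.0695,"y":0.058,"z":0.0782,"spin":0}]' 12 && python3 -m handwheel '[{"fingers":-0.15,"x":0,"y":0,"z":0,"spin":0},{"fingers":-1,"x":0,"y":0,"z":0,"spin":0},{"fingers":-1,"x":0,"y":0,"z":0,"spin":0},{"fingers":-1,"x":0,"y":0,"z":0,"spin":0},{"fingers":-1,"x":0,"y":0,"z":0,"spin":0},{"fingers":-1,"x":0,"y":0,"z":0,"spin":0},{"fingers":-1,"x":0,"y":0,"z":0,"spin":0},{"fingers":-1,"x":0,"y":0,"z":0,"spin":0},{"fingers":-1,"x":0,"y":0,"z":0,"spin":0},{"fingers":-1,"x":0,"y":0,"z":0,"spin":0}]'; python3 chk.py
```

```text
time_s: 14.65
ee_pos: [0.4786, -0.0948, 0.0663]
eef_rot: [-1.568, -0.001, 1.731]
force: [1.1, -0.8, 0.1]
grip_width: 0.04
time_s: 15.65
ee_pos: [0.4795, -0.0956, 0.0683]
eef_rot: [-1.571, 0.0, 1.73]
force: [-1.2, 0.0, 6.1]
grip_width: 0.0155
15.65 [ 0.4795 -0.0956  0.0683] tester [-103.   -70.6   68.3] yaw 99.11 F [-1.2  0.   6.1] 0.0155
```

Gripped on the peg (15.5 mm). Now the first half of the arc (θ from 0.13 to 0.86), turning the jaws with it.

```bash
python3 -m handwheel '[{"fingers":-1,"x":0.0018,"y":0,"z":-0.0003,"spin":2.4},{"fingers":-1,"x":0.0046,"y":0,"z":-0.0009,"spin":6.4},{"fingers":-1,"x":0.0079,"y":0,"z":-0.0018,"spin":11},{"fingers":-1,"x":0.011,"y":0,"z":-0.003,"spin":15.6},{"fingers":-1,"x":0.014,"y":0,"z":-0.0044,"spin":20.2},{"fingers":-1,"x":0.017,"y":0,"z":-0.0061,"spin":24.8},{"fingers":-1,"x":0.0197,"y":0,"z":-0.008,"spin":29.3},{"fingers":-1,"x":0.0223,"y":0,"z":-0.0101,"spin":33.9},{"fingers":-1,"x":0.0248,"y":0,"z":-0.0124,"spin":38.5},{"fingers":-1,"x":0.0265,"y":0,"z":-0.0143,"spin":41.9}]'; python3 chk.py wrist
```

```text
time_s: 16.65
ee_pos: [0.4893, -0.0668, 0.0683]
eef_rot: [-1.571, -0.0, 0.996]
force: [-2.5, 1.6, 6.4]
grip_width: 0.0157
16.65 [ 0.4893 -0.0668  0.0683] tester [-88.7 -43.7  68.3] yaw 57.04 F [-2.5  1.6  6.4] 0.0157
wrist rear -30 [-88.3 -86.6]
wrist rear -20 [-58.9 -58.5]
wrist rear 20 [-59.3 -58.9]
wrist rear 30 [-59.1 -58.7]
fin [-32.68357849   0.80486298] ((12.103782653808594, 34.51838684082031), 89.79966735839844)
peg L 1208 [-102.1   69.7] r 42.5 theta 0.125
peg R 1186 [-89.  -42.5] r 43.6 theta 0.841
```

```bash
python3 -m handwheel '[{"fingers":-1,"x":0.0033,"y":0,"z":-0.0006,"spin":4.6},{"fingers":-1,"x":0.0066,"y":0,"z":-0.0014,"spin":9.2},{"fingers":-1,"x":0.0097,"y":0,"z":-0.0025,"spin":13.8},{"fingers":-1,"x":0.0128,"y":0,"z":-0.0038,"spin":18.3},{"fingers":-1,"x":0.0158,"y":0,"z":-0.0054,"spin":22.9},{"fingers":-1,"x":0.0186,"y":0,"z":-0.0072,"spin":27.5},{"fingers":-1,"x":0.0213,"y":0,"z":-0.0092,"spin":32.1},{"fingers":-1,"x":0.0238,"y":0,"z":-0.0115,"spin":36.7},{"fingers":-1,"x":0.0261,"y":0,"z":-0.0139,"spin":41.3},{"fingers":-1,"x":0.0277,"y":0,"z":-0.0158,"spin":44}]' 25; python3 chk.py wrist
```

```text
time_s: 17.7
ee_pos: [0.5163, -0.0518, 0.0681]
eef_rot: [-1.569, 0.004, 0.228]
force: [-22.5, -0.6, 19.4]
grip_width: 0.0154
17.7 [ 0.5163 -0.0518  0.0681] tester [-59.7 -33.3  68.1] yaw 13.07 F [-22.5  -0.6  19.4] 0.0154
wrist rear -30 [-69.4 -49.3]
wrist rear -20 [-50.1 -49.9]
wrist rear 20 [-50.8 -50.4]
wrist rear 30 [-51.  -50.6]
fin [-15.65821266  -1.62779188] ((49.93098449707031, 14.666318893432617), 0.6467159986495972)
peg L 1234 [-101.6   69.9] r 42.0 theta 0.122
peg R 1177 [-59.7 -31.8] r 43.2 theta 1.578
```

The right lever is shut (1.578) and the carrier is nearly home. Release, rise, then turn and go to the left peg.

```bash
python3 -m handwheel '[{"fingers":-0.15,"x":-0.002,"y":0,"z":0,"spin":0},{"fingers":-0.15,"x":-0.002,"y":0,"z":0,"spin":0},{"fingers":-0.15,"x":-0.002,"y":0,"z":0,"spin":0},{"fingers":-0.15,"x":-0.002,"y":0,"z":0,"spin":0},{"fingers":-0.15,"x":-0.002,"y":-0.01,"z":0,"spin":0},{"fingers":-0.15,"x":-0.002,"y":-0.03,"z":0,"spin":0},{"fingers":-0.15,"x":-0.002,"y":-0.05,"z":0,"spin":0},{"fingers":-0.15,"x":-0.002,"y":-0.06,"z":0,"spin":0},{"fingers":-0.15,"x":-0.002,"y":-0.06,"z":0,"spin":0},{"fingers":-0.15,"x":-0.002,"y":-0.06,"z":0,"spin":0}]' 12 && python3 -m handwheel '[{"fingers":-0.15,"x":-0.003,"y":0,"z":0.008,"spin":8},{"fingers":-0.15,"x":-0.007,"y":0,"z":0.02,"spin":16},{"fingers":-0.15,"x":-0.011,"y":0,"z":0.032,"spin":24},{"fingers":-0.15,"x":-0.015,"y":0,"z":0.044,"spin":32},{"fingers":-0.15,"x":-0.019,"y":0,"z":0.056,"spin":40},{"fingers":-0.15,"x":-0.023,"y":0,"z":0.068,"spin":48},{"fingers":-0.15,"x":-0.027,"y":0,"z":0.08,"spin":56},{"fingers":-0.15,"x":-0.031,"y":0,"z":0.092,"spin":64},{"fingers":-0.15,"x":-0.034,"y":0,"z":0.101,"spin":72},{"fingers":-0.15,"x":-0.035,"y":0,"z":0.1055,"spin":80}]'; python3 chk.py wrist
```

```text
time_s: 18.75
ee_pos: [0.5153, -0.0528, 0.1275]
eef_rot: [-1.571, 0.0, 0.231]
force: [0.2, 0.7, -0.9]
grip_width: 0.04
time_s: 19.75
ee_pos: [0.4565, 0.0425, 0.1269]
eef_rot: [-1.573, 0.001, -1.171]
force: [0.3, -0.4, -0.0]
grip_width: 0.0401
19.75 [0.4565 0.0425 0.1269] tester [-103.9   69.3  126.9] yaw -67.09 F [ 0.3 -0.4 -0. ] 0.0401
wrist rear -30 [-56.6 -50.3]
wrist rear -20 [-50.3 -50. ]
wrist rear 20 [-50.7 -50.4]
wrist rear 30 [-51.  -50.4]
fin [-15.59634972  -1.08999252] ((49.989967346191406, 14.799238204956055), 1.1231023073196411)
peg L 454 [-101.2   70.2] r 41.5 theta 0.116
peg R 496 [-60.1 -32.7] r 42.3 theta 1.568
```

```bash
python3 -m handwheel '[{"fingers":-0.15,"x":0,"y":0,"z":0,"spin":4},{"fingers":-0.15,"x":0,"y":0,"z":0,"spin":7},{"fingers":-0.15,"x":0,"y":0.02,"z":0,"spin":7},{"fingers":-0.15,"x":0,"y":0.045,"z":0,"spin":7},{"fingers":-0.15,"x":0,"y":0.058,"z":0,"spin":7},{"fingers":-0.15,"x":0,"y":0.058,"z":0,"spin":7},{"fingers":-1,"x":0,"y":0.058,"z":0,"spin":7},{"fingers":-1,"x":0,"y":0.058,"z":0,"spin":7},{"fingers":-1,"x":0,"y":0.058,"z":0,"spin":7},{"fingers":-1,"x":0,"y":0.058,"z":0,"spin":7}]' 12; python3 chk.py wrist
```

```text
time_s: 20.8
ee_pos: [0.4576, 0.0419, 0.0705]
eef_rot: [-1.57, -0.0, -1.287]
force: [-0.6, 0.7, 2.3]
grip_width: 0.0155
20.8 [0.4576 0.0419 0.0705] tester [-102.9   68.6   70.5] yaw -73.77 F [-0.6  0.7  2.3] 0.0155
wrist rear -30 [-69.6 -60.7]
wrist rear -20 [-50.2 -50. ]
wrist rear 20 [-50.8 -50.2]
wrist rear 30 [-51.  -50.4]
fin [-15.61312866  -1.10578632] ((50.1215705871582, 15.216413497924805), 1.289198398590088)
peg L 1152 [-101.9   69.5] r 42.3 theta 0.131
peg R 939 [-60.3 -32.7] r 42.3 theta 1.564
```

```bash
python3 -m handwheel '[{"fingers":-1,"x":0.0018,"y":0,"z":0,"spin":-2.4},{"fingers":-1,"x":0.0047,"y":0,"z":0.0003,"spin":-6.4},{"fingers":-1,"x":0.008,"y":0,"z":0.0008,"spin":-11},{"fingers":-1,"x":0.0113,"y":0,"z":0.0016,"spin":-15.6},{"fingers":-1,"x":0.0145,"y":0,"z":0.0026,"spin":-20.2},{"fingers":-1,"x":0.0176,"y":0,"z":0.0039,"spin":-24.8},{"fingers":-1,"x":0.0206,"y":0,"z":0.0055,"spin":-29.3},{"fingers":-1,"x":0.0234,"y":0,"z":0.0072,"spin":-33.9},{"fingers":-1,"x":0.0261,"y":0,"z":0.0092,"spin":-38.5},{"fingers":-1,"x":0.028,"y":0,"z":0.0109,"spin":-41.9}]'; python3 chk.py wrist
```

```text
time_s: 21.85
ee_pos: [0.4758, 0.0177, 0.0705]
eef_rot: [-1.571, -0.001, -0.553]
force: [-2.2, -3.5, 5.5]
grip_width: 0.0153
21.85 [0.4758 0.0177 0.0705] tester [-88.7  41.8  70.5] yaw -31.7 F [-2.2 -3.5  5.5] 0.0153
wrist rear -30 [-50.3 -50.1]
wrist rear -20 [-51.2 -50.4]
wrist rear 20 [-50.8 -50.3]
wrist rear 30 [-51.1 -50.4]
fin [-15.67383766  -1.32245159] ((49.77926254272461, 15.270462036132812), 1.3094929456710815)
peg L 1150 [-87.9  43.4] r 42.1 theta 0.848
```

```bash
python3 -m handwheel '[{"fingers":-1,"x":0.0034,"y":0,"z":0.0002,"spin":-4.6},{"fingers":-1,"x":0.0067,"y":0,"z":0.0006,"spin":-9.2},{"fingers":-1,"x":0.01,"y":0,"z":0.0013,"spin":-13.8},{"fingers":-1,"x":0.0132,"y":0,"z":0.0022,"spin":-18.3},{"fingers":-1,"x":0.0163,"y":0,"z":0.0034,"spin":-22.9},{"fingers":-1,"x":0.0194,"y":0,"z":0.0048,"spin":-27.5},{"fingers":-1,"x":0.0223,"y":0,"z":0.0065,"spin":-32.1},{"fingers":-1,"x":0.025,"y":0,"z":0.0084,"spin":-36.7},{"fingers":-1,"x":0.0277,"y":0,"z":0.0106,"spin":-41.3},{"fingers":-1,"x":0.0295,"y":0,"z":0.0123,"spin":-41.3}]' 25; python3 chk.py wrist
```

```text
time_s: 22.9
ee_pos: [0.5062, 0.0117, 0.0704]
eef_rot: [-1.572, 0.003, 0.168]
force: [-22.8, -15.4, 21.4]
grip_width: 0.0155
22.9 [0.5062 0.0117 0.0704] tester [-59.6  31.   70.4] yaw 9.6 F [-22.8 -15.4  21.4] 0.0155
wrist rear -20 [-57.8 -49.8]
wrist rear 20 [-34.3 -33.7]
wrist rear 30 [-39.6 -38.1]
peg L 1172 [-59.7  32.8] r 42.2 theta 1.578
peg R 643 [-60.3 -32.5] r 42.5 theta 1.563
```

Both levers are shut (1.578 / 1.563). Release, rise to knob height with jaws closed, then line up behind the knob.

```bash
python3 -m handwheel '[{"fingers":-0.15,"x":-0.002,"y":0,"z":0,"spin":0},{"fingers":-0.15,"x":-0.002,"y":0,"z":0.001,"spin":0},{"fingers":-0.15,"x":-0.002,"y":0,"z":0.001,"spin":0},{"fingers":-0.15,"x":-0.002,"y":0,"z":0.001,"spin":0},{"fingers":-0.15,"x":-0.002,"y":-0.015,"z":0.001,"spin":0},{"fingers":-0.15,"x":-0.002,"y":-0.04,"z":0.001,"spin":0},{"fingers":-0.15,"x":-0.002,"y":-0.07,"z":0.001,"spin":0},{"fingers":-0.5,"x":-0.002,"y":-0.095,"z":0.001,"spin":0},{"fingers":-1,"x":-0.002,"y":-0.102,"z":0.001,"spin":0},{"fingers":-1,"x":-0.002,"y":-0.102,"z":0.001,"spin":0}]' 20 ; python3 chk.py wrist top scene
```

```text
time_s: 23.95
ee_pos: [0.5053, 0.0137, 0.1723]
eef_rot: [-1.571, -0.001, 0.164]
force: [1.2, -0.5, 0.0]
grip_width: 0.0196
23.95 [0.5053 0.0137 0.1723] tester [-60.2  33.2 172.3] yaw 9.42 F [ 1.2 -0.5  0. ] 0.0196
wrist rear -30 [-64.  -50.5]
wrist rear -20 [-49.6 -49.6]
wrist rear 20 [-49.3 -49.2]
wrist rear 30 [-69.9 -49.4]
fin [-7.33194923 -1.19285727] ((14.362632751464844, 35.770057678222656), 89.97711944580078)
peg L 314 [-59.8  33. ] r 42.0 theta 1.576
peg R 283 [-59.9 -32.9] r 42.1 theta 1.574
knob [ 57.   53.4 172.5] [ 66.5  61.8 178.7]
knob [ 67.3  52.6 175.8] [ 70.8  60.4 180.4]
fin [-12.7755909  -1.1281786] ((49.2092399597168, 16.03151512145996), 0.14224666357040405)
peg L 27 [-56.4  31.8] r 43.3 theta 1.655
peg R 25 [-57.3 -33.3] r 41.7 theta 1.635
knob [ 66.4  47.9 168.9] [ 75.9  56.9 181.3]
```

Carrier rear edge is at −49.4 (home −50 within noise), and both levers read 1.57. Now push the knob over along +x.

```bash
python3 -m handwheel '[{"fingers":-1,"x":0.01,"y":0,"z":0.003,"spin":0},{"fingers":-1,"x":0.025,"y":0,"z":0.008,"spin":0},{"fingers":-1,"x":0.04,"y":0,"z":0.014,"spin":0},{"fingers":-1,"x":0.055,"y":0,"z":0.018,"spin":0},{"fingers":-1,"x":0.068,"y":0,"z":0.0185,"spin":0},{"fingers":-1,"x":0.075,"y":0,"z":0.0185,"spin":0},{"fingers":-1,"x":0.075,"y":0,"z":0.0185,"spin":0},{"fingers":-1,"x":0.075,"y":0,"z":0.0185,"spin":0},{"fingers":-1,"x":0.075,"y":0,"z":0.0185,"spin":0},{"fingers":-1,"x":0.075,"y":0,"z":0.0185,"spin":0}]'; python3 chk.py && python3 -m handwheel '[{"fingers":-1,"x":0.006,"y":0,"z":0,"spin":0},{"fingers":-1,"x":0.016,"y":0,"z":0,"spin":0},{"fingers":-1,"x":0.027,"y":0,"z":0,"spin":0},{"fingers":-1,"x":0.038,"y":0,"z":0,"spin":0},{"fingers":-1,"x":0.049,"y":0,"z":0,"spin":0},{"fingers":-1,"x":0.06,"y":0,"z":0,"spin":0},{"fingers":-1,"x":0.07,"y":0,"z":0,"spin":0},{"fingers":-1,"x":0.08,"y":0,"z":0,"spin":0},{"fingers":-1,"x":0.088,"y":0,"z":0,"spin":0},{"fingers":-1,"x":0.092,"y":0,"z":0,"spin":0}]'; python3 chk.py top scene
```

```text
time_s: 25.1
ee_pos: [0.5757, 0.044, 0.1721]
eef_rot: [-1.571, -0.0, 0.164]
force: [0.4, 0.0, 0.3]
grip_width: 0.0002
25.1 [0.5757 0.044  0.1721] tester [ 14.1  52.  172.1] yaw 9.41 F [0.4 0.  0.3] 0.0002
time_s: 26.1
ee_pos: [0.6671, 0.0593, 0.1715]
eef_rot: [-1.571, 0.001, 0.164]
force: [-2.2, -0.8, -1.1]
grip_width: 0.0004
26.1 [0.6671 0.0593 0.1715] tester [106.7  52.6 171.5] yaw 9.42 F [-2.2 -0.8 -1.1] 0.0004
peg R 23 [-61.1 -32.3] r 42.7 theta 1.546
scene rear -30 [-94.9 -69.8]
fin [-12.00458145  -1.62230635] ((14.380486488342285, 50.95407485961914), 89.94217681884766)
peg L 25 [-57.9  33.1] r 42.0 theta 1.622
peg R 24 [-57.4 -33.3] r 41.8 theta 1.633
knob [120.6  46.2 171.3] [140.8  59.2 184.8]
```

It is still only at moving force (2 N). Push on to the stop.

```bash
python3 -m handwheel '[{"fingers":-1,"x":0.002,"y":0,"z":0,"spin":0},{"fingers":-1,"x":0.004,"y":0,"z":0,"spin":0},{"fingers":-1,"x":0.006,"y":0,"z":0,"spin":0},{"fingers":-1,"x":0.007,"y":0,"z":0,"spin":0},{"fingers":-1,"x":0.008,"y":0,"z":0,"spin":0},{"fingers":-1,"x":0.009,"y":0,"z":0,"spin":0},{"fingers":-1,"x":0.01,"y":0,"z":0,"spin":0},{"fingers":-1,"x":0.011,"y":0,"z":0,"spin":0},{"fingers":-1,"x":0.011,"y":0,"z":0,"spin":0},{"fingers":-1,"x":0.011,"y":0,"z":0,"spin":0}]'; python3 chk.py
```

```text
time_s: 27.2
ee_pos: [0.6718, 0.06, 0.1713]
eef_rot: [-1.57, 0.018, 0.164]
force: [-56.0, -8.2, 16.8]
grip_width: 0.0006
27.2 [0.6718 0.06   0.1713] tester [111.5  52.5 171.3] yaw 9.4 F [-56.   -8.2  16.8] 0.0006
```

Firmly at the stop. Back off, rise clear, and look.

```bash
python3 -m handwheel '[{"fingers":-1,"x":-0.015,"y":0,"z":0,"spin":0},{"fingers":-1,"x":-0.035,"y":0,"z":0,"spin":0},{"fingers":-1,"x":-0.06,"y":-0.01,"z":0,"spin":0},{"fingers":-1,"x":-0.09,"y":-0.03,"z":0,"spin":0},{"fingers":-1,"x":-0.12,"y":-0.06,"z":0,"spin":0},{"fingers":-1,"x":-0.15,"y":-0.09,"z":0,"spin":0},{"fingers":-1,"x":-0.18,"y":-0.11,"z":0,"spin":0},{"fingers":-1,"x":-0.2,"y":-0.12,"z":0,"spin":0},{"fingers":-1,"x":-0.2,"y":-0.12,"z":0,"spin":0},{"fingers":-1,"x":-0.2,"y":-0.12,"z":0,"spin":0}]'; python3 chk.py scene top wrist; python3 - <<'E'
import cv2,glob
f=sorted(glob.glob("pics/scene_28*"))[-1]; im=cv2.imread(f); cv2.imwrite("pics/fin_s.png",cv2.resize(im[190:330,200:350],None,fx=4,fy=4,interpolation=cv2.INTER_CUBIC)); print(f)
E
```

```text
time_s: 28.2
ee_pos: [0.4806, 0.0283, 0.2923]
eef_rot: [-1.571, -0.002, 0.164]
force: [1.5, 0.0, 0.4]
grip_width: 0.0005
28.2 [0.4806 0.0283 0.2923] tester [-82.3  51.5 292.3] yaw 9.41 F [1.5 0.  0.4] 0.0005
fin [-12.74905777  -1.27787352] ((14.680724143981934, 52.76605224609375), 89.78443145751953)
peg L 25 [-57.4  33.2] r 41.9 theta 1.633
peg R 21 [-57.9 -32.9] r 42.1 theta 1.62
knob [132.7  47.3 171.5] [141.   56.5 178. ]
knob [127.9  52.  168.6] [140.   61.7 182.3]
wrist rear -30 [-69.2 -55.9]
wrist rear -20 [-48.8 -48.7]
wrist rear 20 [-49.6 -48.6]
wrist rear 30 [-48.8 -48.7]
fin [-14.50979424  -0.84052086] ((49.72472381591797, 13.792671203613281), 0.20510393381118774)
peg L 152 [-60.1  33. ] r 42.0 theta 1.568
knob [124.4  52.6 166.6] [133.5  61.7 177.1]
pics/scene_28.2.png
```

View pics/fin_s.png

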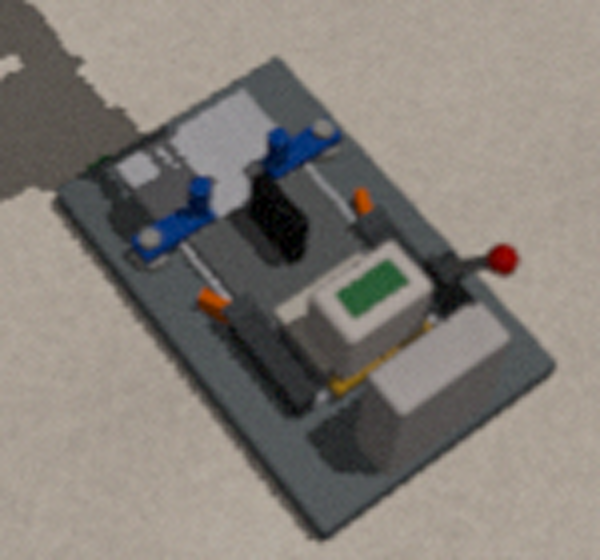

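The final view shows both levers lying across behind the carrier, the fin centred, the head lowered and the red knob over the far side at about x = 131. The robot is clear, so I'm handing in.

```bash
python3 -c "
from station import workorder; print(workorder.hand_in())"
```

```text
the job is handed in; nothing more can be done
None
```

The carrier is in the tester against its home position, both blue levers are shut, and the head is lowered. I handed in after about 28 s of robot time; the hand-in gives no verdict.

**How it went:** I slid the carrier under the guides, sample first, to x ≈ 11 mm at the brass clip. I shut the right lever first, then the left, holding each by its peg. Then I pushed the red knob over until it hit its stop and backed the arm off.

**Last checks (tester frame):**

| Item | Measured | Target |
|---|---|---|
| Carrier fin centre | (−14.5, −0.8) mm, so origin about (20.5, −0.8) | (−15, 0), origin (20, 0) |
| Carrier turn | about 0.2° (0.004 rad) | under 0.05 rad |
| Left lever | 1.57 rad | above 1.47 |
| Right lever | 1.574 rad, before the head was lowered | above 1.47 |
| Knob x | about 128–133 mm (scene and top cameras) | about 131 at the stop |

**What failed or disagreed:**
- **Slip:** the carrier slid about 8 mm down in the first grip. I caught it by depth, lowered it onto the bed and regripped harder.
- **Camera against arm position:** they differed by about 1 mm.
- **Rear edge:** the last rear-edge readings (about −48.7, target −50) put the carrier about 1.3 mm past home. The fin reading put it 0.5 mm past.
- **Right lever:** the last wrist view did not see its peg. The scene camera read 1.62–1.63 rad for both levers, its usual bias, so I take it as shut.
- **Knob:** the wrist camera read x ≈ 124, lower than the other two because it sees only one side.
- **Force:** pushing against the knob's stop reached 56 N at the wrist, under the 120 N limit. It was the fingers pressing, not the gripper's body or the arm.
- **Bystanders:** I did not re-measure the dial gauge, tape measure or angle block. I planned the path to stay away from them.

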